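Offer a nested pair of sample cups to the loading collar

ROBOT

A 7-joint arm with a two-finger parallel gripper is mounted at the origin on the work surface. World frame = base frame: x ahead of the robot, y to its left, z up, the work surface at z = 0. Lengths are in m, angles in degrees, forces in N, time in s.
With the tool pointing down it reaches from about 0.375 to 0.925 m from the base axis. Payload 3.1 kg.
Tool frame: the origin (TCP) lies on the mounting face of the last link; the fingertips stand 173 mm ahead of it and the grasp point (between the pads) lies 155 mm ahead of it; z points along the fingers, y is the direction in which the jaws open and shut (so a half turn about z gives the same grasp; the last joint's range is limited). The gripper opens to 85 mm and grips with 20 to 120 N. Pads are 22 mm wide; open, the fingers measure 114 mm over their backs; the gripper's body (76 mm by 85 mm) begins 54 mm behind the grasp point. The pads swing forward as they close: fully open they stand 13 mm farther back than shut.
Start: joints at [61.318, 21.939, 2.515, 91.553, -1.026, 66.532, -2.859], TCP at [0.255, -0.598, 0.405] pointing down, gripper open.
Joint ranges: [-149.38, 149.38], [-23.57, 123.04], [-84.95, 90], [0, 143.3], [-89.99, 269.99], [3.08, 112.72], [-163.45, 163.45]. Speed limits (degrees/s): [159.86, 159.86, 180, 180, 180, 180, 180].

INTERFACE

Orientations are given as [roll, pitch, yaw] about the fixed x, y, z axes, in that order (R = Rz(yaw) Ry(pitch) Rx(roll)).
In Python, from station import manip, optics gives the robot as it stands.
- The arm moves only by the tool carry_out, never from a script. Its argument "steps" is a list of rows, each an object with "claw": the opening, from 0 (shut) to 1 (fully open); "xyz": the shift along the tool's x, y, z in mm, a list of three; "roll": the turn about the tool's z in degrees. A call has 1 to 12 rows; each row is the pose to reach, as a shift and turn from the pose commanded when the call began, along the tool's axes at that moment; what a row does not reach only later rows make up. A row lasts 1/10 s, in which the tool goes at most 50 mm and 8.59 degrees, less where a joint would pass 70% of its speed; a pose out of reach is approached as far as the arm can. A call with a gripper value outside its range is refused whole. The fingers move at their own pace and stop on an object; the grip force is fixed at half the most. Time passes only in rows, so rows that repeat a pose let the fingers close. It gives the time, the measured TCP pose, the force and the opening at its end, in the units of the state.
- manip.sense(): the state, without advancing time (a new reading comes with each control period).
- optics.get_image(name): name is "scene" or "side" or "wrist"; returns a dict with "image" (420x560x3 uint8, blue, green, red), "mtx" (3x3 intrinsics, pixels), "position" and "attitude" of the camera in the world. Camera axes: x right, y up, looking along -z (the intrinsics and any distortion apply to the point x, -y, -z); pixel columns grow to the right and rows downward; lengths in m; the calibration is good to about 2 mm. A picture is of the moment at which its call begins. There is no depth.
- manip.job_done(): hands the job in, once; it reports no verdict.
The state is a dict: "time_s": time; "joint_pos": joint angles; "joint_velocities": joint speeds; "tau": joint torques, N m; "tcp_pos": TCP position; "eef_rot": TCP orientation; "contact_force": force on the tool from outside, world axes, zero at the start; "wrist_torque": the same for the moment, N m; "gripper_width": opening from 0.0 (shut) to 1.0 (fully open).
Only numpy, scipy, OpenCV 4.12 (cv2) and the standard library are available. Lean on these libraries where they do the work, as an engineer would, in place of code of your own. Each camera call takes 0.05 s, during which the arm holds its last target. There are 200 camera calls.

TASK

Nest the blue sample cup all the way into the white one where it stands on the bench, then grip the white cup and lift the pair together, carry it over the tops of the reagent bottles on the carousel, and hold it upright and centred about 2 cm above the rim of the orange loading collar, never touching the carousel with the cups. Finish holding it there, still and gripped, ready for the loader to take it: do not lower it in or let go. Leave the bottles and the jar where they stand.

Things in the scene. Friction and masses are not known exactly. Their poses are not given: they have to be found in the camera images.
- cup_blue: Blue tapered plastic sample cup, empty: 63 mm tall; outside diameter 32 mm at the foot, widening evenly to 47 mm at 48 mm height, then a shoulder out to a straight vertical lip of 52 mm diameter from 53 mm height to the rim at 63 mm. Wall 2.5 mm, inner floor 20 mm above the foot. About 35 g. Origin: centre of the underside, z up. Stands open side up.
- cup_white: White cup, same shape but larger: 70 mm tall, foot 32 mm, 51 mm at 52 mm height, straight lip 60 mm outside from 60 to 70 mm height, mouth 55 mm inside, inner floor 26 mm above the foot, 35 g; origin as the blue one. Fully nested (loose, 2 mm all round, self-centring), blue stands on that floor: its lip is 79 to 89 mm above the white foot and narrower than the white lip.
- carousel: Fixed round reagent carousel, white with a grey deck, 280 mm diameter, deck 35 mm above the bench; origin: centre of the underside, z up. Six bottles stand on it in an arc, at 107 mm radius and 36 degrees apart from its +y round through -x to -y, leaving the +x side open. In its middle is the orange loading collar.
- port (a point): Centre of the mouth of the orange loading collar in the middle of the carousel: a fixed upright ring of 86 mm outside and 74 mm inside diameter whose flat rim, at the height of this point, is 30 mm above the carousel deck and 65 mm above the bench; z up. The inside is open, 27 mm deep.
- reagent0: Reagent bottle standing loose on the carousel deck, white body of 33 mm diameter with a white cap, 75 mm tall (cap top 110 mm above the bench), 60 g; origin: centre of its underside.
- reagent1: Reagent bottle standing loose on the carousel deck, white body of 33 mm diameter with a blue cap, 75 mm tall (cap top 110 mm above the bench), 60 g; origin: centre of its underside.
- reagent2: Reagent bottle standing loose on the carousel deck, white body of 33 mm diameter with a white cap, 75 mm tall (cap top 110 mm above the bench), 60 g; origin: centre of its underside.
- reagent3: Reagent bottle standing loose on the carousel deck, white body of 33 mm diameter with a blue cap, 75 mm tall (cap top 110 mm above the bench), 60 g; origin: centre of its underside.
- reagent4: Reagent bottle standing loose on the carousel deck, white body of 33 mm diameter with a white cap, 75 mm tall (cap top 110 mm above the bench), 60 g; origin: centre of its underside.
- reagent5: Reagent bottle standing loose on the carousel deck, white body of 33 mm diameter with a blue cap, 75 mm tall (cap top 110 mm above the bench), 60 g; origin: centre of its underside.
- wash_bottle: Bystander: amber bottle with black cap, 56 mm diameter, 100 mm tall, loose on the bench; origin: centre of its underside.
- specimen_jar: Bystander: clear jar with orange lid, 56 mm diameter, 60 mm tall, loose on the bench; origin: centre of its underside.
Things that resemble listed ones, but are neither listed nor needed, are in the scene too. Leave any pink look-alike of the reagent5 alone. Of the things that look like the cup_blue, take the one that is farthest from the robot's base at the start.

How it is judged (in metres and radians):
On the way, in this order (a step that is already met when the one before it is completed fails the run):
1. the blue cup is fully nested in the white cup, which stands upright on the bench (horizontal distance between cup_blue and cup_white below 0.007 m and z of cup_blue in the frame of cup_white between 0.02 and 0.031 m and angle between the z axis of cup_blue and the z axis of cup_white, either way round below 0.12 rad and height (world z) of cup_white below 0.006 m and angle between cup_white's own z axis and vertical below 0.1 rad), for 0.2 s.
2. the nested pair is above the carousel with the white cup's foot higher than the bottle caps (horizontal distance between cup_blue and cup_white below 0.007 m and z of cup_blue in the frame of cup_white between 0.02 and 0.031 m and angle between the z axis of cup_blue and the z axis of cup_white, either way round below 0.12 rad and height (world z) of cup_white above 0.112 m and horizontal distance between cup_white and port below 0.14 m), for 0.1 s.
At the end, for the whole second after the job is handed in: Blue cup nested in white (7 mm, 7 degrees, 20 to 31 mm up); white foot within 10 mm of the collar axis, 6 to 35 mm above its rim, upright within 8 degrees, still, gripped, not touching the carousel; reagent bottles upright within 20 mm of their starts, amber bottle and jar within 30 mm (horizontal distance between cup_blue and cup_white below 0.007 m and z of cup_blue in the frame of cup_white between 0.02 and 0.031 m and angle between the z axis of cup_blue and the z axis of cup_white, either way round below 0.12 rad and horizontal distance between cup_white and port below 0.01 m and z of cup_white in the frame of port between 0.006 and 0.035 m and angle between cup_white's own z axis and vertical below 0.14 rad and linear speed of cup_white below 0.03 m/s and contact force between cup_white and the fingers above 0.5 N and contact force between cup_white and carousel below 0.05 N and distance of each of reagent0, reagent1, reagent2, reagent3, reagent4, reagent5 from where it was at the start of the episode below 0.02 m and angle between each of reagent0, reagent1, reagent2, reagent3, reagent4, reagent5's own z axis and vertical below 0.2 rad and distance of each of wash_bottle, specimen_jar from where it was at the start of the episode below 0.03 m); the arm keeps its last pose, push and grip.
It fails at once if a cup strikes the carousel or its collar (contact force between any of cup_white, cup_blue and carousel above 1 N).
It fails at once if a reagent bottle is knocked over or pushed away (distance of any of reagent0, reagent1, reagent2, reagent3, reagent4, reagent5 from where it was at the start of the episode above 0.025 m or angle between any of reagent0, reagent1, reagent2, reagent3, reagent4, reagent5's own z axis and vertical above 0.4 rad).
It fails at once if the amber bottle or the jar is pushed away or knocked over (distance of any of wash_bottle, specimen_jar from where it was at the start of the episode above 0.035 m or angle between any of wash_bottle, specimen_jar's own z axis and vertical above 0.4 rad).
It also fails if it takes over 59 s, if anything falls off the work surface, if the arm or the gripper's body presses on something with over 40 N, if the wrist force passes 120 N, or if a joint passes its speed limit or range.

## Working session

There is one attempt and no reset: what is moved stays moved. The work goes in short steps, Python scripts to look and compute and a tool call to move; the robot and the scene stay as the last step left them, time stands still between calls to the robot, and variables do not carry over. Pictures are saved under pics/ and viewed, about 8 in all and at most 12, crops included, and the job is handed in when it is done.

Besides the shell and the picture viewer there is one more tool, called after "Emit:" as name(argument=value, ...) on one line, values as JSON. carry_out: Moves the arm, as the interface text tells. Its arguments: {"type":"object","properties":{"steps":{"type":"array"}},"required":["steps"]}

```bash
ls; mkdir -p pics; cat > h.py <<'E'
import numpy as np, cv2, pickle
from scipy.spatial.transform import Rotation as R
from station import manip, optics
def snap(n,f):
    d=optics.get_image(n); cv2.imwrite(f'pics/{f}.png',d['image']); pickle.dump(d,open(f'pics/{f}.pkl','wb')); return d
def load(f): return pickle.load(open(f'pics/{f}.pkl','rb'))
def rot(a):
    a=np.array(a,float)
    if a.shape==(3,3): return a
    if a.size==4: return R.from_quat(a).as_matrix()
    return R.from_euler('xyz',a,degrees=True).as_matrix()
def ray(d,uv):
    K=np.array(d['mtx']); p=np.linalg.inv(K)@[uv[0],uv[1],1]
    return np.array(d['position']),rot(d['attitude'])@[p[0],-p[1],-p[2]]
def at(d,uv,z):
    o,v=ray(d,uv); return o+v*(z-o[2])/v[2]
def proj(d,X):
    c=rot(d['attitude']).T@(np.array(X)-np.array(d['position'])); p=np.array(d['mtx'])@[c[0],-c[1],-c[2]]; return p[:2]/p[2]
E
python3 - <<'E'
from h import *
for n in('scene','side','wrist'):
    d=snap(n,n+'0'); print(n,{k:v for k,v in d.items() if k!='image'})
print(manip.sense())
a=np.hstack([load('scene0')['image'],load('side0')['image']])
E
```

```text
pics
scene {'mtx': array([[485.59003552,   0.        , 280.84886414],
       [  0.        , 485.59003552, 215.50821927],
       [  0.        ,   0.        ,   1.        ]]), 'position': array([1.48447109, 0.57969263, 0.77933183]), 'attitude': array([ 56.28302632,   0.52416261, 123.57691867])}
side {'mtx': array([[427.47608165,   0.        , 281.10099654],
       [  0.        , 427.47608165, 203.39987168],
       [  0.        ,   0.        ,   1.        ]]), 'position': array([0.36314492, 0.594393  , 0.81602983]), 'attitude': array([ 4.23424170e+01, -3.21944173e-02, -1.60193434e+02])}
wrist {'mtx': array([[348.36429491,   0.        , 279.30108556],
       [  0.        , 348.36429491, 208.86078086],
       [  0.        ,   0.        ,   1.        ]]), 'position': array([ 0.32750769, -0.56648035,  0.37222502]), 'attitude': array([-17.84314181,   0.15130445, -66.93623032])}
{'time_s': 0.15, 'joint_pos': array([61.32022039, 21.98236554,  2.5127678 , 91.62816033, -1.02653338,
       66.5322435 , -2.85805718]), 'joint_velocities': array([-0.0769023 , -0.1248142 , -0.04556298, -0.42274917,  0.00472012,
        0.05050221, -0.02661431]), 'tau': array([ 1.74371089e-03, -4.34053946e+01,  1.02668289e+00, -2.49980271e+01,
        1.07491517e-02,  7.30101397e-03, -1.56521384e-05]), 'tcp_pos': array([ 0.25463815, -0.59763446,  0.40356441]), 'eef_rot': array([-1.79879853e+02,  5.56593309e-03,  2.30806201e+01]), 'contact_force': array([-0.44358668, -0.12434504,  0.4974257 ]), 'wrist_torque': array([0.00640285, 0.00682399, 0.02523574]), 'gripper_width': 0.9952328810559778}
```

View pics/scene0.png

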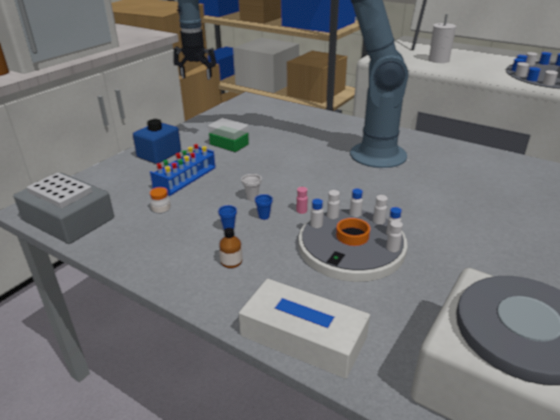

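View pics/side0.png

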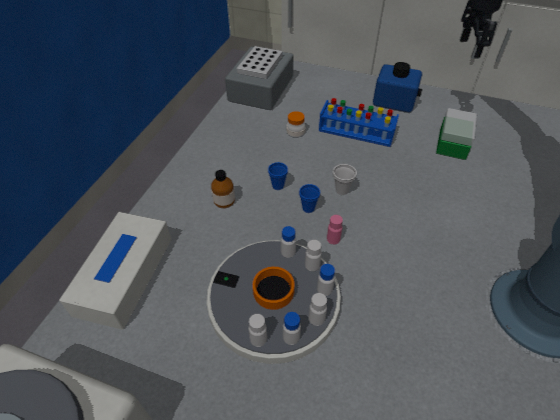

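The scene view shows two blue cups, at (228,218) and (264,207), the white cup at (251,187), the jar at (159,200), the amber bottle at (230,248) and the collar at (352,231). In the side view the same things are at (278,177), (310,199), (343,178), (296,124), (223,190) and (274,288).
The blue-cup candidates are scene (228,218) / side (278,177) and scene (264,207) / side (310,199). I'll measure both and check the choice in a close crop.

```bash
python3 - <<'E'
from h import *
s=load('side0');c=load('scene0')
def show(n,a,za,b,zb=None):
    print(n,'side',at(s,a,za).round(3),'scene',at(c,b,zb or za).round(3))
show('blueA',(278,170),.063,(228,211))
show('blueB',(310,193),.063,(264,200))
show('white',(344,174),.07,(252,180))
show('collar',(274,281),.065,(352,227))
show('jar lid',(296,118),.06,(159,193))
show('amber cap',(221,174),.10,(229,232))
a=cv2.resize(s['image'][140:230,190:370],None,fx=4.4,fy=4.4,interpolation=cv2.INTER_CUBIC)
cv2.imwrite('pics/crop1.png',a)
E
```

```text
blueA side [ 0.642 -0.158  0.063] scene [ 0.653 -0.152  0.063]
blueB side [ 0.541 -0.108  0.063] scene [ 0.554 -0.102  0.063]
white side [ 0.478 -0.193  0.07 ] scene [ 0.491 -0.19   0.07 ]
collar side [0.536 0.157 0.065] scene [0.542 0.164 0.065]
jar lid side [ 0.67  -0.387  0.06 ] scene [ 0.683 -0.382  0.06 ]
amber cap side [ 0.753 -0.061  0.1  ] scene [ 0.767 -0.054  0.1  ]
```

View pics/crop1.png

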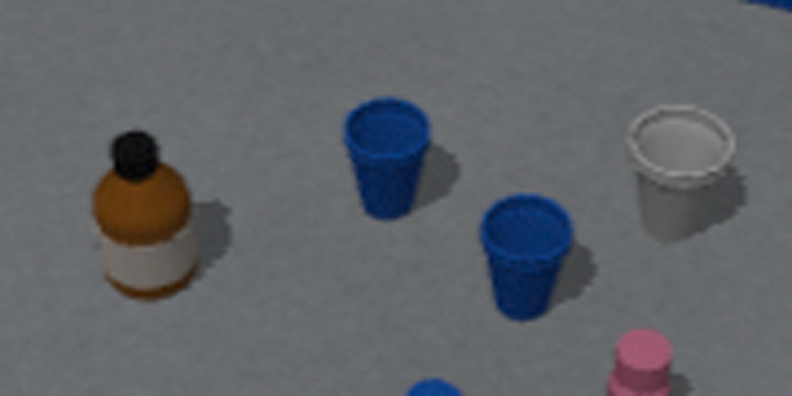

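The crop confirms two identical blue cups. A is at about (0.647,-0.155), 0.665 m from the base. B is at about (0.547,-0.105), 0.557 m from the base. A, the one beside the amber bottle at crop (387,130), is the farthest, so I'll take A. I'm moving above it now for a wrist view.

Emit:
carry_out(steps=[{"claw": 1, "xyz": [534, -254, 60], "roll": 0}, {"claw": 1, "xyz": [534, -254, 60], "roll": 0}, {"claw": 1, "xyz": [534, -254, 60], "roll": 0}, {"claw": 1, "xyz": [534, -254, 60], "roll": 0}, {"claw": 1, "xyz": [534, -254, 60], "roll": 0}, {"claw": 1, "xyz": [534, -254, 60], "roll": 0}, {"claw": 1, "xyz": [534, -254, 60], "roll": 0}, {"claw": 1, "xyz": [534, -254, 60], "roll": 0}, {"claw": 1, "xyz": [534, -254, 60], "roll": 0}, {"claw": 1, "xyz": [534, -254, 60], "roll": 0}, {"claw": 1, "xyz": [534, -254, 60], "roll": 0}, {"claw": 1, "xyz": [534, -254, 60], "roll": 0}])

```text
time_s: 1.35
tcp_pos: [0.6477, -0.1523, 0.344]
eef_rot: [-179.9, -0.0, 23.2]
contact_force: [0.8, -0.4, -0.0]
gripper_width: 0.999
```

```bash
python3 - <<'E'
from h import *
d=snap('wrist','w1'); print(manip.sense()['tcp_pos'],d['position'],d['attitude'])
for n,X in dict(A=(.647,-.155,.063),B=(.547,-.105,.063),W=(.484,-.192,.07)).items(): print(n,proj(d,X))
E
```

```text
[ 0.65183905 -0.14286761  0.34341107] [ 0.72054645 -0.12119795  0.31286899] [-17.83396392   0.06814158 -66.85784449]
A [282.58323344 209.52537562]
B [178.04521729 293.601899  ]
W [247.94909561 389.83658605]
```

View pics/w1.png

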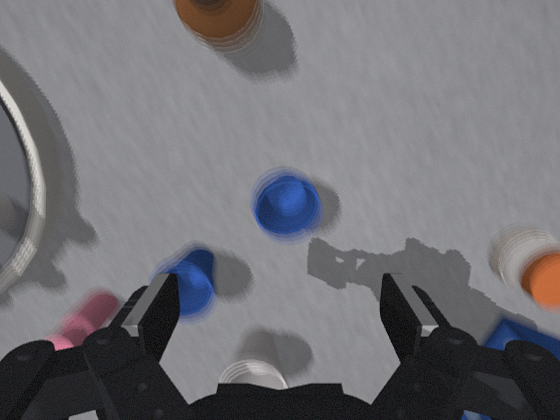

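The wrist view shows cup A at (287,205), B at (188,285), the white rim at (253,380) and the amber bottle at (220,10). The image is blurred because the arm is still settling. I'll take another picture and fit the blue silhouette.

```bash
cat >> h.py <<'E'
from scipy.optimize import fsolve
BLUE=[(0,16),(48,23.5),(53,26),(63,26)]; WHITE=[(0,16),(52,25.5),(60,30),(70,30)]
def sil(d,xy,prof,z0=0):
    t=np.linspace(0,2*np.pi,60); P=[proj(d,(xy[0]+r/1e3*np.cos(a),xy[1]+r/1e3*np.sin(a),z0+z/1e3)) for z,r in prof for a in t]
    return cv2.convexHull(np.float32(P))
def cen(h):
    m=cv2.moments(h); return np.array([m['m10']/m['m00'],m['m01']/m['m00']])
def locate(d,mask,uv,prof,z0=0):
    n,l,st,_=cv2.connectedComponentsWithStats(mask.astype(np.uint8)); k=l[int(uv[1]),int(uv[0])]; assert k>0
    cs,_=cv2.findContours((l==k).astype(np.uint8),0,1); c=max(cs,key=cv2.contourArea); h=cv2.convexHull(c)
    g=at(d,uv,.05)[:2]; x=fsolve(lambda x:cen(sil(d,x,prof,z0))-cen(h),g)
    return x,cv2.contourArea(h),cv2.contourArea(sil(d,x,prof,z0))
def bluemask(d):
    b,g,r=[d['image'][...,i].astype(int) for i in range(3)]; return (b>60)&(b>1.5*r+10)&(b>1.3*g)
E
python3 - <<'E'
from h import *
for i in range(4): optics.get_image('wrist')
d=snap('wrist','w2'); print(manip.sense()['tcp_pos'],manip.sense()['eef_rot'])
m=bluemask(d); u=proj(d,(.647,-.155,.04)); print(u)
print('wrist A',locate(d,m,(286,205),BLUE))
s=load('side0');print('side A',locate(s,bluemask(s),(278,178),BLUE))
s=load('scene0');print('scene A',locate(s,bluemask(s),(228,218),BLUE))
E
```

```text
[ 0.64570981 -0.15674429  0.34421132] [1.79959045e+02 1.11819128e-01 2.29643823e+01]
[279.48659045 197.2298616 ]
wrist A (array([ 0.64561153, -0.16146861]), 3516.0, 3728.9374140081927)
side A (array([ 0.64563716, -0.16373345]), 403.5, 439.02123403945006)
scene A (array([ 0.64425491, -0.16241863]), 325.5, 411.3136525072623)
```

All three cameras agree on A at (0.6455,-0.162). I'll centre over it and descend so the tips end at about 47 mm height, keeping the pads on the lip and clear of the white rim later.

Emit:
carry_out(steps=[{"claw": 1, "xyz": [-3, 6, 0], "roll": 0}, {"claw": 1, "xyz": [-3, 6, 30], "roll": 0}, {"claw": 1, "xyz": [-3, 6, 60], "roll": 0}, {"claw": 1, "xyz": [-3, 6, 85], "roll": 0}, {"claw": 1, "xyz": [-3, 6, 105], "roll": 0}, {"claw": 1, "xyz": [-3, 6, 118], "roll": 0}, {"claw": 1, "xyz": [-3, 6, 125], "roll": 0}, {"claw": 1, "xyz": [-3, 6, 125], "roll": 0}, {"claw": 1, "xyz": [-3, 6, 125], "roll": 0}, {"claw": 1, "xyz": [-3, 6, 125], "roll": 0}])

```text
time_s: 2.65
tcp_pos: [0.6469, -0.1619, 0.2213]
eef_rot: [179.9, -0.1, 23.1]
contact_force: [0.8, 0.4, 0.4]
gripper_width: 0.999
```

Emit:
carry_out(steps=[{"claw": 0.4, "xyz": [0, 0, 0], "roll": 0}, {"claw": 0.4, "xyz": [0, 0, 0], "roll": 0}, {"claw": 0.4, "xyz": [0, 0, 0], "roll": 0}, {"claw": 0.4, "xyz": [0, 0, 0], "roll": 0}, {"claw": 0.4, "xyz": [0, 0, 0], "roll": 0}, {"claw": 0.4, "xyz": [0, 0, 0], "roll": 0}, {"claw": 0.4, "xyz": [0, 0, 0], "roll": 0}, {"claw": 0.4, "xyz": [0, 0, 0], "roll": 0}])

```text
time_s: 3.45
tcp_pos: [0.6468, -0.1615, 0.2208]
eef_rot: [179.9, -0.1, 23.1]
contact_force: [-1.1, 0.0, 4.8]
gripper_width: 0.573
```

Emit:
carry_out(steps=[{"claw": 0.4, "xyz": [0, 0, -10], "roll": 0}, {"claw": 0.4, "xyz": [0, 0, -30], "roll": 0}, {"claw": 0.4, "xyz": [0, 0, -60], "roll": 0}, {"claw": 0.4, "xyz": [0, 0, -90], "roll": 0}, {"claw": 0.4, "xyz": [0, 0, -115], "roll": 0}, {"claw": 0.4, "xyz": [0, 0, -130], "roll": 0}, {"claw": 0.4, "xyz": [0, 0, -130], "roll": 0}, {"claw": 0.4, "xyz": [0, 0, -130], "roll": 0}])

```text
time_s: 4.25
tcp_pos: [0.6456, -0.1617, 0.3486]
eef_rot: [-179.9, 0.1, 23.1]
contact_force: [-0.5, 0.5, -1.2]
gripper_width: 0.574
```

```bash
python3 - <<'E'
from h import *
d=snap('side','s2'); s=manip.sense(); print(s['tcp_pos'],s['eef_rot'],s['gripper_width'],s['contact_force'])
T=s['tcp_pos']
u=proj(d,T-[0,0,.2]).astype(int); print(u, 'foot exp',proj(d,T-[0,0,.22]),'rim exp',proj(d,T-[0,0,.157]))
y,x=u[1]-60,u[0]-60
a=cv2.resize(d['image'][y:y+120,x:x+120],None,fx=5,fy=5,interpolation=cv2.INTER_CUBIC)
w=snap('wrist','w3')['image'][150:420]; 
cv2.imwrite('pics/crop2.png',np.hstack([cv2.resize(a,(400,400)),cv2.resize(w[:,80:480],(400,400))]))
E
```

```text
[ 0.64523688 -0.16158263  0.34765751] [-1.79886700e+02  1.72969715e-01  2.30839709e+01] 0.5782278316911215 [ 0.63163666  0.42625926 -0.86076078]
[277 143] foot exp [277.18814946 149.48855338] rim exp [277.02202307 128.9552261 ]
```

View pics/crop2.png

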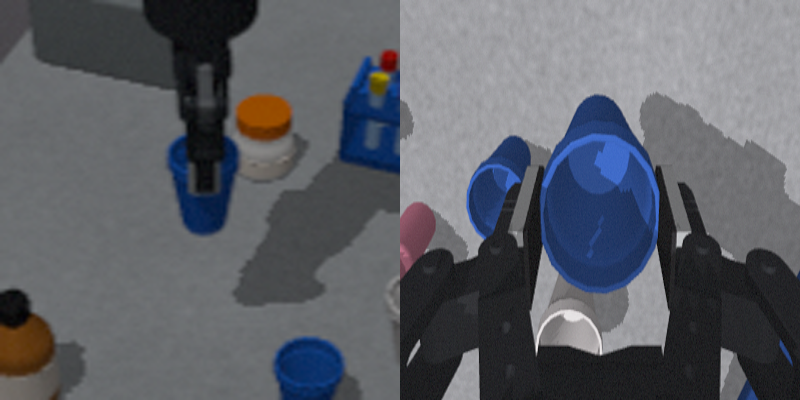

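The blue cup is held upright on its lip, with its rim at crop (205,140) and foot at (205,230). The wrist view shows it centred between the pads, with the white cup behind it. I'll carry it to a pose where the wrist camera sees the white cup ahead of the load.

Emit:
carry_out(steps=[{"claw": 0.4, "xyz": [-30, -4, 0], "roll": 0}, {"claw": 0.4, "xyz": [-70, -9, 0], "roll": 0}, {"claw": 0.4, "xyz": [-110, -14, 0], "roll": 0}, {"claw": 0.4, "xyz": [-150, -19, 0], "roll": 0}, {"claw": 0.4, "xyz": [-190, -24, 0], "roll": 0}, {"claw": 0.4, "xyz": [-220, -28, 0], "roll": 0}, {"claw": 0.4, "xyz": [-243, -31, 0], "roll": 0}, {"claw": 0.4, "xyz": [-243, -31, 0], "roll": 0}, {"claw": 0.4, "xyz": [-243, -31, 0], "roll": 0}, {"claw": 0.4, "xyz": [-243, -31, 0], "roll": 0}, {"claw": 0.4, "xyz": [-243, -31, 0], "roll": 0}])

```text
time_s: 5.45
tcp_pos: [0.4116, -0.2278, 0.3495]
eef_rot: [-180.0, -0.0, 23.2]
contact_force: [0.1, 0.1, -0.2]
gripper_width: 0.573
```

```bash
python3 - <<'E'
from h import *
for i in range(3): optics.get_image('wrist')
d=snap('wrist','w4'); s=manip.sense(); print(s['tcp_pos'],s['eef_rot'],s['gripper_width'])
print(proj(d,(.484,-.195,.07)))
E
```

```text
[ 0.41096252 -0.22807935  0.34959013] [-1.79988514e+02 -4.85554395e-03  2.31408403e+01] 0.571789134552648
[276.90060246  95.72220375]
```

View pics/w4.png

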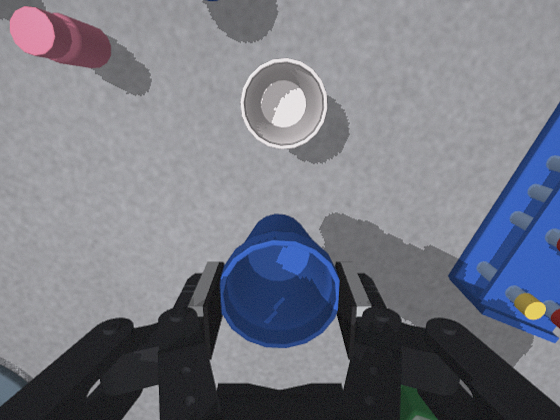

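The white rim spans x 241–327 and y 58–148, so its centre is at about (284,103). The held blue rim is centred at about (280,294). I'll fit both.

```bash
python3 - <<'E'
from h import *
from scipy.optimize import least_squares
d=load('w4'); T=np.array([.41096,-.22808,.3496])
g=d['image'].min(2); m=(g>185); m[:50]=0;m[155:]=0;m[:,:230]=0;m[:,340:]=0
cs,_=cv2.findContours(m.astype(np.uint8),0,1); c=max(cs,key=cv2.contourArea); h=cv2.convexHull(c); print('white box',cv2.boundingRect(h),cen(h))
x=fsolve(lambda x:cen(sil(d,x,[(70,30)]))-cen(h),(.484,-.195)); b=cv2.boundingRect(sil(d,x,[(70,30)])); print('white xy',x,b)
s0=load('side0')
# held blue: full silhouette box + rim
bm=bluemask(d); bm[:,:200]=0;bm[:,360:]=0;bm[:200]=0
ys,xs=np.nonzero(bm); print('blue box',xs.min(),xs.max(),ys.min(),ys.max())
def f(p):
    H=sil(d,p[:2],BLUE,p[2])[:,0]; return [H[:,0].min()-xs.min(),H[:,0].max()-xs.max()-1,H[:,1].min()-ys.min(),H[:,1].max()-ys.max()-1]
r=least_squares(f,[T[0],T[1],.127],x_scale=.01,diff_step=1e-3); print('blue foot',r.x,'minus TCP',r.x-T,r.fun)
t=np.radians(23.14); e=x-r.x[:2]; e2=x-T[:2]
for v in(e,e2): print('tool shift mm',1e3*(v[0]*np.cos(t)+v[1]*np.sin(t)),1e3*(v[0]*np.sin(t)-v[1]*np.cos(t)))
E
```

```text
white box (240, 58, 87, 91) [283.3957357 102.9895585]
white xy [ 0.48033797 -0.20137315] (239, 57, 89, 92)
blue box 220 339 214 347
blue foot [ 0.40876233 -0.22931783  0.12460188] minus TCP [-0.00219767 -0.00123783 -0.22499812] [-0.57583618  0.57437134  0.72164917 -0.55545044]
tool shift mm 76.79886755718378 2.431281698834272
tool shift mm 74.29156570925954 2.705889005838215
```

Emit:
carry_out(steps=[{"claw": 0.4, "xyz": [30, 1, 0], "roll": 0}, {"claw": 0.4, "xyz": [60, 2, 0], "roll": 0}, {"claw": 0.4, "xyz": [76, 2.5, 0], "roll": 0}, {"claw": 0.4, "xyz": [76, 2.5, 0], "roll": 0}, {"claw": 0.4, "xyz": [76, 2.5, 0], "roll": 0}, {"claw": 0.4, "xyz": [76, 2.5, 15], "roll": 0}, {"claw": 0.4, "xyz": [76, 2.5, 35], "roll": 0}, {"claw": 0.4, "xyz": [76, 2.5, 55], "roll": 0}, {"claw": 0.4, "xyz": [76, 2.5, 70], "roll": 0}, {"claw": 0.4, "xyz": [76, 2.5, 80], "roll": 0}, {"claw": 0.4, "xyz": [76, 2.5, 85], "roll": 0}, {"claw": 0.4, "xyz": [76, 2.5, 85], "roll": 0}])

```text
time_s: 6.85
tcp_pos: [0.4805, -0.2013, 0.2642]
eef_rot: [-180.0, 0.1, 23.0]
contact_force: [-0.1, -0.1, -0.7]
gripper_width: 0.577
```

```bash
python3 - <<'E'
from h import *
d=snap('side','s3'); c=snap('scene','c3'); w=snap('wrist','w5'); s=manip.sense(); print(s['tcp_pos'],s['eef_rot'],s['contact_force'])
u=proj(d,(.48,-.2,.09)).astype(int);v=proj(c,(.48,-.2,.09)).astype(int)
def cr(i,u,n=40): return cv2.resize(i[u[1]-n:u[1]+n,u[0]-n:u[0]+n],(400,400),interpolation=cv2.INTER_CUBIC)
cv2.imwrite('pics/crop3.png',np.hstack([cr(d['image'],u),cr(c['image'],v)]))
E
```

```text
[ 0.48164109 -0.20120676  0.26555776] [ 1.79927860e+02 -6.82648696e-02  2.30662358e+01] [-0.53626951 -0.96566218 -0.06534208]
```

View pics/crop3.png

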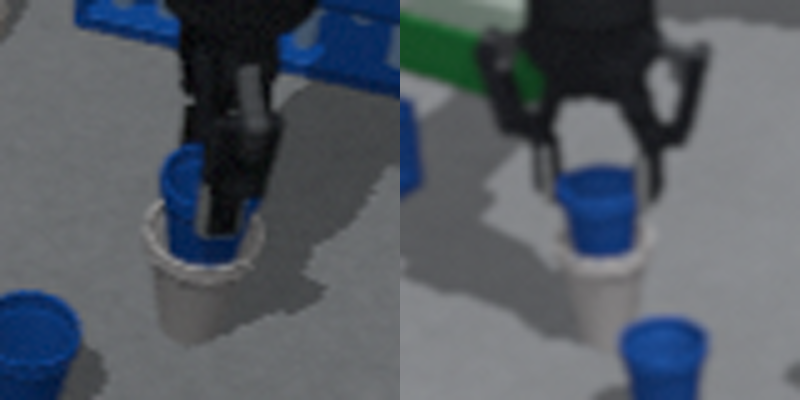

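The blue cup is inside the white mouth and centred in both views, at crop (205,240) and (605,255). I'll keep lowering gently.

Emit:
carry_out(steps=[{"claw": 0.4, "xyz": [0, 0, 5], "roll": 0}, {"claw": 0.4, "xyz": [0, 0, 9], "roll": 0}, {"claw": 0.4, "xyz": [0, 0, 12], "roll": 0}, {"claw": 0.4, "xyz": [0, 0, 14], "roll": 0}, {"claw": 0.4, "xyz": [0, 0, 15], "roll": 0}, {"claw": 0.4, "xyz": [0, 0, 16], "roll": 0}, {"claw": 0.4, "xyz": [0, 0, 16], "roll": 0}])

```text
time_s: 7.7
tcp_pos: [0.4813, -0.2009, 0.2486]
eef_rot: [-180.0, 0.0, 23.1]
contact_force: [0.1, -0.2, -0.3]
gripper_width: 0.577
```

Emit:
carry_out(steps=[{"claw": 0.4, "xyz": [0, 0, 1], "roll": 0}, {"claw": 0.4, "xyz": [0, 0, 2], "roll": 0}, {"claw": 0.4, "xyz": [0, 0, 2], "roll": 0}, {"claw": 0.4, "xyz": [0, 0, 2], "roll": 0}])

```text
time_s: 8.1
tcp_pos: [0.4814, -0.201, 0.2469]
eef_rot: [180.0, -0.0, 23.1]
contact_force: [-0.4, -0.4, 0.3]
gripper_width: 0.572
```

Emit:
carry_out(steps=[{"claw": 0.4, "xyz": [0, 0, 1], "roll": 0}, {"claw": 0.4, "xyz": [0, 0, 1], "roll": 0}, {"claw": 0.4, "xyz": [0, 0, 1], "roll": 0}, {"claw": 0.7, "xyz": [0, 0, 1], "roll": 0}, {"claw": 1, "xyz": [0, 0, 1], "roll": 0}, {"claw": 1, "xyz": [0, 0, 1], "roll": 0}, {"claw": 1, "xyz": [0, 0, 1], "roll": 0}, {"claw": 1, "xyz": [0, 0, 1], "roll": 0}, {"claw": 1, "xyz": [0, 0, 1], "roll": 0}, {"claw": 1, "xyz": [0, 0, 1], "roll": 0}])

```text
time_s: 9.1
tcp_pos: [0.4813, -0.2009, 0.2456]
eef_rot: [-180.0, -0.0, 23.1]
contact_force: [0.3, -0.6, -0.0]
gripper_width: 1.001
```

```bash
python3 - <<'E'
from h import *
d=snap('side','s4'); c=snap('scene','c4'); s=manip.sense(); print(s['tcp_pos'],s['contact_force'],s['gripper_width'])
u=proj(d,(.481,-.201,.06)).astype(int);v=proj(c,(.481,-.201,.06)).astype(int)
print('exp blue rim ctr z.089',u,proj(d,(.481,-.201,.089)),v,proj(c,(.481,-.201,.089)), 'foot',proj(d,(.481,-.201,0)),proj(c,(.481,-.201,0)))
def cr(dd,u,n=40):
    i=dd['image'].copy(); i=cv2.resize(i[u[1]-n:u[1]+n,u[0]-n:u[0]+n],(400,400),interpolation=cv2.INTER_CUBIC)
    for z,r in((.089,26),(.07,30)):
        h=sil(dd,(.481,-.201),[(0,r)],z)[:,0]; cv2.polylines(i,[((h-u+n)*400/(2*n)).astype(np.int32)],True,(0,255,0) if r==26 else (0,0,255),1)
    return i
cv2.imwrite('pics/crop4.png',np.hstack([cr(d,u),cr(c,v)]))
E
```

```text
[ 0.48128351 -0.20091867  0.2456702 ] [-0.60816712 -0.08439688 -0.06711604] 1.000118768107491
exp blue rim ctr z.089 [343 174] [344.40855578 166.2370043 ] [251 180] [250.75396312 172.00988766] foot [340.71781539 190.9868365 ] [252.01913371 197.61820743]
```

View pics/crop4.png

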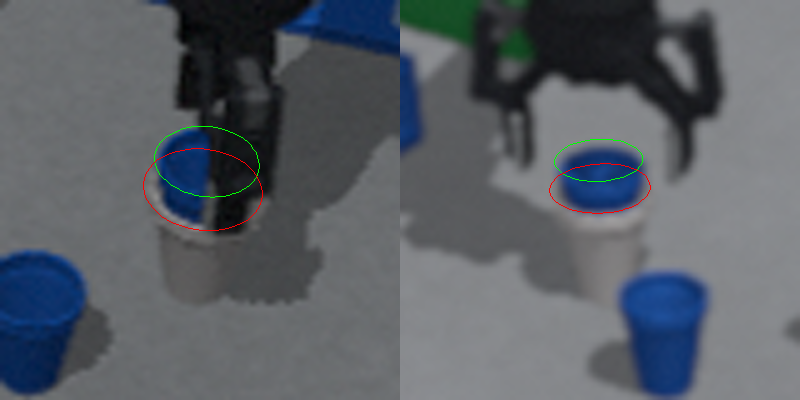

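The blue lip sits low in the white cup, within the few pixels of offset shown by the overlays for a nested rim at 89 mm (green). The white cup is still standing. Next I'll go down to the white lip and grip it.

Emit:
carry_out(steps=[{"claw": 1, "xyz": [0, 0, 8], "roll": 0}, {"claw": 1, "xyz": [0, 0, 18], "roll": 0}, {"claw": 1, "xyz": [0, 0, 26], "roll": 0}, {"claw": 1, "xyz": [0, 0, 30], "roll": 0}, {"claw": 1, "xyz": [0, 0, 30], "roll": 0}, {"claw": 0.45, "xyz": [0, 0, 30], "roll": 0}, {"claw": 0.45, "xyz": [0, 0, 30], "roll": 0}, {"claw": 0.45, "xyz": [0, 0, 30], "roll": 0}, {"claw": 0.45, "xyz": [0, 0, 30], "roll": 0}, {"claw": 0.45, "xyz": [0, 0, 30], "roll": 0}, {"claw": 0.45, "xyz": [0, 0, 30], "roll": 0}])

```text
time_s: 10.3
tcp_pos: [0.4817, -0.201, 0.2167]
eef_rot: [180.0, -0.0, 23.1]
contact_force: [-1.2, 1.4, 5.2]
gripper_width: 0.684
```

Emit:
carry_out(steps=[{"claw": 0.45, "xyz": [0, 0, -8], "roll": 0}, {"claw": 0.45, "xyz": [0, 0, -20], "roll": 0}, {"claw": 0.45, "xyz": [0, 0, -40], "roll": 0}, {"claw": 0.45, "xyz": [0, 0, -65], "roll": 0}, {"claw": 0.45, "xyz": [0, 0, -95], "roll": 0}, {"claw": 0.45, "xyz": [0, 0, -125], "roll": 0}, {"claw": 0.45, "xyz": [0, 0, -145], "roll": 0}, {"claw": 0.45, "xyz": [0, 0, -160], "roll": 0}, {"claw": 0.45, "xyz": [0, 0, -160], "roll": 0}, {"claw": 0.45, "xyz": [0, 0, -160], "roll": 0}, {"claw": 0.45, "xyz": [0, 0, -160], "roll": 0}])

```text
time_s: 11.4
tcp_pos: [0.4807, -0.2007, 0.3746]
eef_rot: [-179.9, 0.1, 23.1]
contact_force: [0.5, -0.2, -1.2]
gripper_width: 0.684
```

```bash
python3 - <<'E'
from h import *
for i in range(3): optics.get_image('wrist')
w=snap('wrist','w6');d=snap('side','s5'); s=manip.sense(); T=s['tcp_pos']; print(T,s['eef_rot'],s['contact_force'],s['gripper_width'])
u=proj(d,T-[0,0,.17]).astype(int)
i=cv2.resize(d['image'][u[1]-40:u[1]+40,u[0]-40:u[0]+40],(400,400),interpolation=cv2.INTER_CUBIC)
W=w['image'].copy()
for z,r in((-.127,26),(-.146,30)):
    cv2.polylines(W,[sil(w,T[:2],[(0,r)],T[2]+z).astype(np.int32)],True,(0,255,0),1)
cv2.imwrite('pics/crop5.png',np.hstack([i,cv2.resize(W[170:420,155:405],(400,400))]))
# collar fits (orange hull silhouette z 35..65, r 43)
for f,uv in(('side0',(274,304)),('scene0',(352,240))):
    D=load(f);b,g,r=[D['image'][...,k].astype(int) for k in range(3)]; m=(r>90)&(r>1.6*g)&(r>2*b)
    n,l,st,c=cv2.connectedComponentsWithStats(m.astype(np.uint8)); 
    p=proj(D,(.538,.158,.06)); k=[j for j in range(1,n) if st[j,4]>60 and np.hypot(*(c[j]-p))<25]; print(f,[(st[j],c[j]) for j in k])
    k=max(k,key=lambda j:st[j,4]); ys,xs=np.nonzero(l==k); print(locate(D,l==k,(xs[0],ys[0]),[(35,43),(65,43)]))
E
```

```text
[ 0.48105649 -0.20080952  0.37479559] [-1.79927875e+02  6.59813263e-02  2.30842307e+01] [ 0.41562172  0.73539058 -1.01967552] 0.6831698471593477
side0 [(array([252, 267,  43,  43, 681], dtype=int32), array([273.05580029, 287.17474302]))]
(array([0.53705539, 0.16185721]), 1376.0, 1515.413627680391)
scene0 [(array([336, 218,  34,  28, 638], dtype=int32), array([352.48902821, 231.42789969]))]
(array([0.53789863, 0.16486863]), 736.0, 831.4577327314764)
```

View pics/crop5.png

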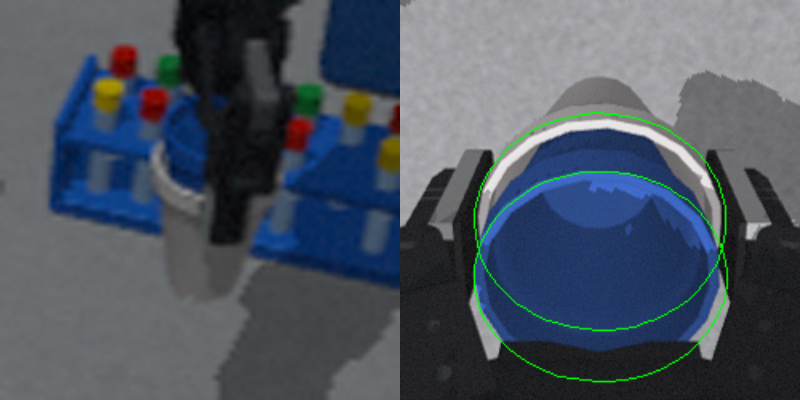

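Both views show the pair nested and upright in the grip: white rim at (600,120) and blue rim at (600,172), against the expected outlines. The collar fits give about (0.5375,0.1635). I'll carry over the bottles at a foot height of 0.158 m to a viewing pose 80 mm short of the collar.

Emit:
carry_out(steps=[{"claw": 0.45, "xyz": [7, -20, 0], "roll": 0}, {"claw": 0.45, "xyz": [20, -55, 0], "roll": 0}, {"claw": 0.45, "xyz": [35, -95, 0], "roll": 0}, {"claw": 0.45, "xyz": [50, -136, 0], "roll": 0}, {"claw": 0.45, "xyz": [65, -177, 0], "roll": 0}, {"claw": 0.45, "xyz": [80, -218, 0], "roll": 0}, {"claw": 0.45, "xyz": [94, -256, 0], "roll": 0}, {"claw": 0.45, "xyz": [106, -289, 0], "roll": 0}, {"claw": 0.45, "xyz": [115, -313, 0], "roll": 0}, {"claw": 0.45, "xyz": [115, -313, 0], "roll": 0}, {"claw": 0.45, "xyz": [115, -313, 0], "roll": 0}, {"claw": 0.45, "xyz": [115, -313, 0], "roll": 0}])

```text
time_s: 12.85
tcp_pos: [0.4645, 0.1308, 0.3753]
eef_rot: [180.0, 0.1, 23.0]
contact_force: [0.8, 1.1, -0.5]
gripper_width: 0.688
```

```bash
python3 - <<'E'
from h import *
for i in range(4): optics.get_image('wrist')
D=snap('wrist','w7'); s=manip.sense(); T=s['tcp_pos']; print(T,s['eef_rot'],s['contact_force'],s['gripper_width'])
b,g,r=[D['image'][...,k].astype(int) for k in range(3)]; m=(r>90)&(r>1.6*g)&(r>2*b)
cs,_=cv2.findContours(m.astype(np.uint8),0,1); h=cv2.convexHull(max(cs,key=cv2.contourArea)); print(cv2.boundingRect(h))
x=fsolve(lambda x:cen(sil(D,x,[(35,43),(65,43)]))-cen(h),(.5375,.1635)); H=sil(D,x,[(35,43),(65,43)]); print(x,cv2.boundingRect(H),cv2.contourArea(h),cv2.contourArea(H))
t=np.radians(s['eef_rot'][2]);e=x-T[:2]; print('shift',1e3*(e[0]*np.cos(t)+e[1]*np.sin(t)),1e3*(e[0]*np.sin(t)-e[1]*np.cos(t)))
W=D['image'].copy(); cv2.polylines(W,[H.astype(np.int32)],True,(0,255,0),1); cv2.imwrite('pics/w7o.png',W)
E
```

```text
[0.46455972 0.13106773 0.37562319] [1.79987185e+02 9.93735595e-03 2.29620536e+01] [-0.50545695 -0.04770081 -0.29785745] 0.687319087787425
(221, 36, 110, 117)
[0.53591863 0.16343255] (219, 35, 114, 120) 9859.0 10462.442123991495
shift 78.33088080920439 -1.9617107164105438
```

View pics/w7o.png

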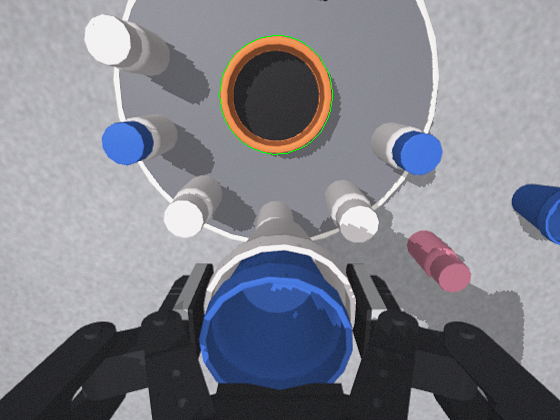

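The collar's fitted outline matches (box 221–331, 36–153), at (0.536,0.1635). The bottles are undisturbed and the pair is still nested. I'll move over the axis, then come down to about 21 mm above the rim.

Emit:
carry_out(steps=[{"claw": 0.45, "xyz": [25, -1, 0], "roll": 0}, {"claw": 0.45, "xyz": [55, -1.5, 0], "roll": 0}, {"claw": 0.45, "xyz": [79, -2, 0], "roll": 0}, {"claw": 0.45, "xyz": [79, -2, 0], "roll": 0}, {"claw": 0.45, "xyz": [79, -2, 10], "roll": 0}, {"claw": 0.45, "xyz": [79, -2, 28], "roll": 0}, {"claw": 0.45, "xyz": [79, -2, 46], "roll": 0}, {"claw": 0.45, "xyz": [79, -2, 60], "roll": 0}, {"claw": 0.45, "xyz": [79, -2, 68], "roll": 0}, {"claw": 0.45, "xyz": [79, -2, 72], "roll": 0}, {"claw": 0.45, "xyz": [79, -2, 72], "roll": 0}, {"claw": 0.45, "xyz": [79, -2, 72], "roll": 0}])

```text
time_s: 14.3
tcp_pos: [0.5366, 0.1651, 0.3044]
eef_rot: [180.0, -0.1, 23.1]
contact_force: [0.5, 0.3, -0.2]
gripper_width: 0.683
```

```bash
python3 - <<'E'
from h import *
for i in range(3): optics.get_image('side')
d=snap('side','s6'); c=snap('scene','c6'); s=manip.sense(); T=s['tcp_pos']; print(s['time_s'],T,s['eef_rot'],s['contact_force'],s['gripper_width'],abs(s['joint_velocities']).max())
def cr(dd,n=45):
    u=proj(dd,(.536,.1635,.1)).astype(int); i=cv2.resize(dd['image'][u[1]-n:u[1]+n,u[0]-n:u[0]+n],(400,400),interpolation=cv2.INTER_CUBIC)
    for z,r,k in((.065,43,(0,255,255)),(.0865,16,(0,255,0)),(.1565,30,(0,0,255))):
        h=sil(dd,(.536,.1635),[(0,r)],z)[:,0]; cv2.polylines(i,[((h-u+n)*400/(2*n)).astype(np.int32)],True,k,1)
    return i
cv2.imwrite('pics/crop6.png',np.hstack([cr(d),cr(c)]))
E
```

```text
14.55 [0.536525   0.16504392 0.3043024 ] [ 1.79988873e+02 -6.74214624e-02  2.30802096e+01] [-0.64932998 -0.16570865 -0.68895584] 0.6844761685225466 0.23725728694876566
```

View pics/crop6.png

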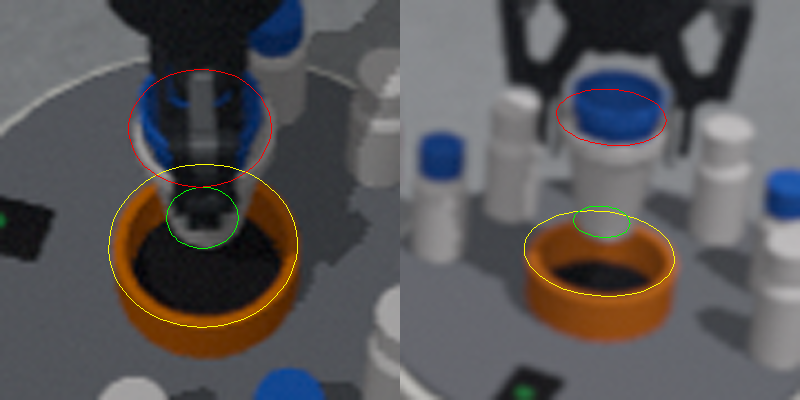

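The pair hangs over the collar mouth. In both views its foot lies on the predicted outline (205,218 and 602,222) to within about 3 mm, and there is no contact force. I'm handing in.

```bash
python3 -c "
from h import *
print(manip.job_done()); print(manip.sense()['time_s'])"
```

```text
the job is handed in; nothing more can be done
None
the job is handed in; nothing more can be done
```

I nested the far blue cup in the white one, gripped the white cup by its lip and carried the pair over the bottles. The job was handed in at about 14.6 s, with the pair held still and gripped above the orange collar. The interface gives no verdict, so I can't confirm the result.

**Final position:** the tool was within 2 mm of the measured collar centre (0.536, 0.1635) and tilted less than 0.1°. The white cup's foot was about 22 mm above the rim, worked out from the tool height at the grasp. The gripper read 0.684 open, and the force reading was under 1 N.

**Pictures:** the last views show the pair hanging clear of the collar and the bottles nearby standing. The wrist view taken just before the final approach showed the pair still nested. I did not re-measure the bottles, the amber bottle or the jar after the start.

**Disagreements:**
- The side and scene cameras differed by 3 mm or less on the blue cup and the collar.
- The side-view overlay was off by up to about 3 mm.
- The fit of the held blue cup put its foot about 4 mm lower than the grasp implied.
- I felt no clear contact when the blue cup reached the floor of the white one, so I judged the nesting from the pictures alone.

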